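# Lid the jar and hold the wheel's index plunger out

### The arm

A 6-joint arm with a two-finger parallel gripper is mounted at the origin on the work surface. World frame = base frame: x ahead of the robot, y to its left, z up, the work surface at z = 0. Lengths are in m, angles in rad, forces in N, time in s.
With the tool pointing down it reaches from about 0.4 to 0.825 m from the base axis. Payload 7 kg.
Tool frame: the origin (TCP) lies where the fingers leave the gripper's body, on its centre line; the fingertips stand 73 mm ahead of it and the grasp point (between the pads) lies 54 mm ahead of it; z points along the fingers, y is the direction in which the jaws open and shut (so a half turn about z gives the same grasp; the last joint's range is limited). The gripper opens to 85 mm and grips with 20 to 120 N. Pads are 22 mm wide; open, the fingers measure 114 mm over their backs; the gripper's body (76 mm by 85 mm) begins 54 mm behind the grasp point. The pads swing forward as they close: fully open they stand 13 mm farther back than shut.
Start: joints at [1.474, 0.359, 0.012, 0, -1.224, -0.288], TCP at [0.253, 0.626, 0.304] pointing down, gripper open.
Joint ranges: [-3.07, 3.07], [-1.43, 2.12], [-1.02, 1.25], [-3.03, 1.67], [-3.05, -0], [-3.03, 3.03]. Speed limits (rad/s): [2.39, 2.39, 3.01, 3.14, 3.14, 3.14].

### API

Orientations are given as a unit quaternion [w, x, y, z].
In Python, from cell import robot gives the robot as it stands.
- The arm moves only by the tool play_rows, never from a script. Its arguments are lists of equal length, an entry for each row: "slide": the shift along the tool's x, y, z in mm, a list of three; "delta_rot": the turn, a rotation vector about the tool's x, y, z in degrees, a list of three. A call has 1 to 12 rows; each row shifts and turns the commanded pose from where the row before left it, along the tool's axes as they then stand; what a row does not reach is not made up. A row lasts 1/12 s, in which the tool goes at most 41.7 mm and 7.16 degrees, less where a joint would pass 70% of its speed; a pose out of reach is approached as far as the arm can. A call is refused whole if a number of a shift passes 41.7 or a number of a turn 7.16, either way. A call with a gripper value outside its range is refused whole. "grip" is the opening, from 0 (shut) to 1 (fully open), set as the call begins (left out, the last holds). The fingers move at their own pace and stop on an object; the grip force is fixed at half the most. Time passes only in rows, so rows that do not move let the fingers close. It gives the time, the measured TCP pose, the force and the opening at its end, in the units of the state.
- robot.get_state(): the state, without advancing time (a new reading comes with each control period).
- robot.read_camera(name): name is "scene" or "top" or "wrist"; returns a dict with "pixels" (480x640x3 uint8, red, green, blue), "fx", "fy", "cx", "cy" (pixels), "camera_from_world" (4x4, takes a point from world to camera coordinates); the wrist camera has in their place "mount" (4x4, takes a point from camera to tool coordinates, whose origin is the TCP and whose axes are the flange's). Camera axes: x right, y up, looking along -z (the intrinsics and any distortion apply to the point x, -y, -z); pixel columns grow to the right and rows downward; lengths in m; the calibration is good to about 2 mm. The wrist camera is an equidistant fisheye: a pixel r from the principal point sees the ray r / f radians off the axis. A picture is of the moment at which its call begins: read the wrist's pose just before it. There is no depth.
- robot.job_done(): hands the job in, once; it reports no verdict.
The state is a dict: "clock": time; "q": joint angles; "dq": joint speeds; "joint_efforts": joint torques, N m; "tool_pos": TCP position; "tcp_rot": TCP orientation; "ft_force": force on the tool from outside, world axes, zero at the start; "moment": the same for the moment, N m; "gripper_width": finger opening in m.
Only numpy, scipy, OpenCV 4.12 (cv2) and the standard library are available. Lean on these libraries where they do the work, as an engineer would, in place of code of your own. Each camera call takes 0.05 s, during which the arm holds its last target.

### The job

The white jar on the indexing wheel is about to be banded: lower the lid that fits it into its mouth so that it sits fully home (do not drop it on), let go of the lid, and keep the jar upright at the middle of the wheel. Then pull the wheel's spring-loaded index plunger straight up by its black knob as far as it goes, and finish while still gripping the knob and holding it there, so that the pin stays clear of its hole and the painter can turn the wheel. Do not pull the plunger before the lid is on, and leave everything else on the table where it is.

Things in the scene. Friction and masses are not known exactly. Their poses are not given: they have to be found in the camera images.
- lid_center (a point): the jar's lid, white ceramic, about 120 g, lying right side up on the table at the start: a flat flange 74 mm across and 6 mm thick, a plug 58 mm across and 8 mm deep beneath it, and an upright round knob 24 mm across and 26 mm tall on top; 40 mm high overall. The smaller of the two lids. This point is on its axis, 20 mm above the plug's underside: 6 mm above the flange's top and 20 mm below the knob's top. z is up out of the knob.
- jar: white ceramic jar, open, standing loose at about the middle of the wheel, 75 mm tall, 82 mm across its belly, about 450 g; origin at the centre of its foot
- jar_mouth (a point): centre of the jar's mouth, level with its rim; mouth 64 mm inside and 72 mm outside diameter. When the lid is home its flange lies on the rim, with lid_center 12 mm above this point
- wheel: the indexing wheel unit, fixed to the table: a grey foot, an aluminium wheel head 260 mm across with a ring of small holes, its top 45 mm above the table (the wheel does not turn in this job); a grey bracket rises outside the rim on the unit's +x side (to 88 mm high, its post centred 150 mm from the axis) and carries the plunger over the rim. Origin on the wheel axis at table level, z up, x from the axis towards the bracket
- wheel_top (a point): centre of the wheel head's top face
- index_knob (a point): the black knob of the index plunger, an upright cylinder 28 mm across and 32 mm tall; this point is its centre, on the plunger's vertical axis, 113 mm from the wheel axis in the wheel unit's +x direction, 122 mm above the table when the pin is home. The bracket's round steel bush, 26 mm across, ends 94 mm above the table, 12 mm below the knob
- plunger (a joint): upward travel of the plunger in m: 0 with the pin home in its hole (10 mm deep), 0.020 fully pulled out at its hard stop. A spring pulls it back down: about 5 N at the start of the travel and 12 N at the end; it does not latch
- large_lid: a lid too large for the jar (100 mm across, knob 30 mm thick, 40 mm high); not used, origin at the centre of its underside
- dish: a low white glaze dish, 86 mm across, 30 mm high; not used, origin at the centre of its underside
- brush_pot: a blue ceramic pot of brushes, 76 mm across, 205 mm high with brushes; not used, origin at the centre of its underside
- bud_vase: a narrow-necked white vase, 80 mm across, 105 mm high; not used, origin at the centre of its underside
- brush: a brush lying flat, 190 mm long; origin about mid-length; not used
- tiles: a stack of four square test tiles, 70 x 70 x 28 mm; not used, origin at the centre of its underside
- water_cup: a glass cup, 72 mm across, 70 mm high; not used, origin at the centre of its underside
There are look-alikes about, which are no part of the job. Leave any blue look-alike of the jar alone.

How it is judged:
By the outcome, as a careful person would: the job done as asked, in the order asked, and still so for the second after the job is handed in, while the arm keeps its last pose, push and grip.
It also fails if it takes over 45 s, if anything falls off the work surface, if the arm or the gripper's body presses on something with over 40 N, if the wrist force passes 120 N, or if a joint passes its speed limit or range.

## Working session

There is one attempt and no reset: what is moved stays moved. The work goes in short steps, Python scripts to look and compute and a tool call to move; the robot and the scene stay as the last step left them, time stands still between calls to the robot, and variables do not carry over. Pictures are saved under pics/ and viewed, and the job is handed in when it is done.

Besides the shell and the picture viewer there is one more tool, called after "Emit:" as name(argument=value, ...) on one line, values as JSON. play_rows: Moves the arm, as the interface text tells. Its arguments: {"type":"object","properties":{"slide":{"type":"array"},"delta_rot":{"type":"array"},"grip":{"type":"number"}},"required":["slide","delta_rot"]}

```bash
ls; mkdir -p pics; python3 - <<'E'
from cell import robot
import cv2,numpy as np
print(robot.get_state())
for n in ["scene","top","wrist"]:
    c=robot.read_camera(n); cv2.imwrite(f"pics/{n}0.png",cv2.cvtColor(c["pixels"],cv2.COLOR_RGB2BGR))
    print(n,{k:np.round(v,4).tolist() for k,v in c.items() if k!="pixels"})
E
```

```text
pics
{'clock': 0.0, 'q': array([ 1.47410196e+00,  3.59382182e-01,  1.10875016e-02, -3.53475089e-04,
       -1.22411824e+00, -2.88066985e-01]), 'dq': array([ 6.99103247e-04, -1.94175656e-04, -1.26129424e-03,  9.84326166e-04,
       -4.56660637e-05, -2.05063318e-03]), 'joint_efforts': array([ 6.58008157e-04, -5.83331752e+01,  2.93413442e+01,  6.93674594e+00,
       -6.05167996e-03, -2.59015150e-05]), 'tool_pos': array([0.25325239, 0.62530572, 0.3029785 ]), 'tcp_rot': array([ 8.20474567e-04,  9.81539998e-01, -1.91255200e-01, -8.81892128e-05]), 'ft_force': array([-0.03567775,  0.5672035 , -0.34689291]), 'moment': array([ 0.00203975,  0.0287057 , -0.0018084 ]), 'gripper_width': 0.08532428791532409}
scene {'fx': 514.7813, 'fy': 514.7813, 'cx': 319.5058, 'cy': 244.8125, 'camera_from_world': [[-0.7728, 0.6345, -0.0155, 0.3974], [-0.3584, -0.4162, 0.8357, 0.1363], [0.5238, 0.6513, 0.549, -1.7287], [0.0, 0.0, 0.0, 1.0]]}
top {'fx': 622.7506, 'fy': 622.7506, 'cx': 311.4343, 'cy': 232.443, 'camera_from_world': [[-0.0093, -1.0, -0.0027, 0.0407], [0.994, -0.0095, 0.1088, -0.5321], [-0.1088, -0.0017, 0.9941, -1.5067], [0.0, 0.0, 0.0, 1.0]]}
wrist {'fx': 371.6483, 'fy': 371.6483, 'cx': 317.1489, 'cy': 236.9277, 'mount': [[0.0001, 0.9629, 0.27, 0.0692], [1.0, -0.0002, 0.0003, 0.0003], [0.0003, 0.27, -0.9629, -0.0708], [0.0, 0.0, 0.0, 1.0]]}
```

View pics/scene0.png

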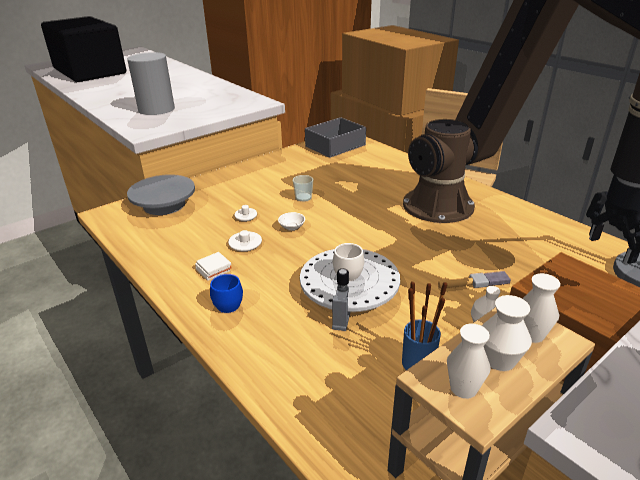

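View pics/top0.png

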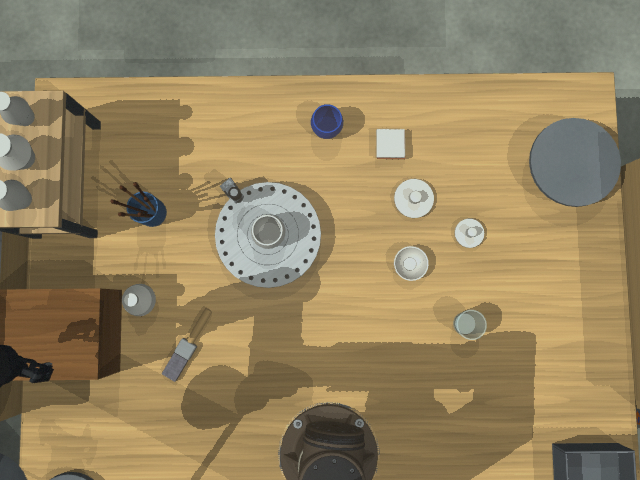

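View pics/wrist0.png

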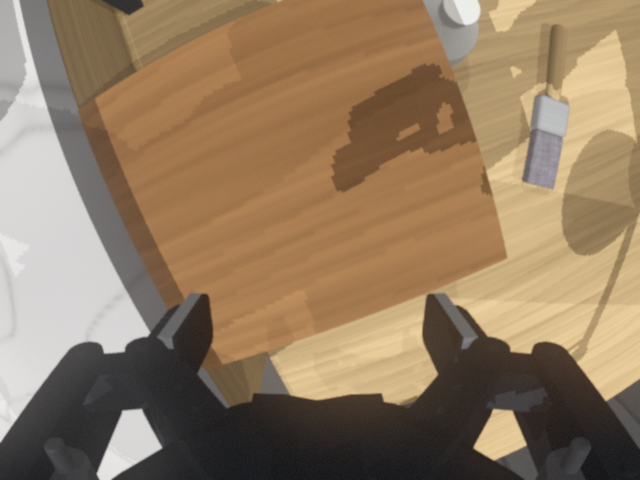

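Small lid candidates in the top view: (470,233) is small with a knob, (415,198) is larger with a knob, and the dish at (412,263) has no knob. For the jar, the white one is on the wheel at (267,231), and the blue look-alike is at (327,121). The plunger knob is at about (233,188). I'll check close crops and measure.

```bash
cat > h.py <<'E'
import numpy as np,cv2
from scipy.spatial.transform import Rotation as R
def ray(c,u,v,s=None):
    if 'mount' in c:
        d=np.array([u-c['cx'],v-c['cy']]);r=np.hypot(*d);t=r/c['fx'];d=d/max(r,1e-9)
        dc=np.array([np.sin(t)*d[0],-np.sin(t)*d[1],-np.cos(t)])
        M=np.array(c['mount']);Rt=R.from_quat(np.roll(s['tcp_rot'],-1)).as_matrix()
        return Rt@M[:3,3]+s['tool_pos'],Rt@M[:3,:3]@dc
    W=np.array(c['camera_from_world']);dc=np.array([(u-c['cx'])/c['fx'],-(v-c['cy'])/c['fy'],-1])
    return -W[:3,:3].T@W[:3,3],W[:3,:3].T@dc
def onz(c,u,v,z,s=None):
    o,d=ray(c,u,v,s);return o+d*(z-o[2])/d[2]
def proj(c,p,s=None):
    p=np.asarray(p,float)
    if 'mount' in c:
        M=np.array(c['mount']);Rt=R.from_quat(np.roll(s['tcp_rot'],-1)).as_matrix()
        q=M[:3,:3].T@(Rt.T@(p-s['tool_pos'])-M[:3,3]);a=np.array([q[0],-q[1]]);n=np.hypot(*a);t=np.arctan2(n,-q[2])
        return np.array([c['cx'],c['cy']])+c['fx']*t*a/max(n,1e-9)
    q=np.array(c['camera_from_world'])@np.r_[p,1]
    return np.array([c['cx']+c['fx']*q[0]/-q[2],c['cy']+c['fy']*-q[1]/-q[2]])
def two(a,b):
    (o1,d1),(o2,d2)=a,b
    t=np.linalg.lstsq(np.c_[d1,-d2],o2-o1,rcond=None)[0]
    p,q=o1+t[0]*d1,o2+t[1]*d2;return (p+q)/2,np.linalg.norm(p-q)
def crop(img,u,v,h,w,k,fn):
    s=img[max(0,v-h):v+h,max(0,u-w):u+w];cv2.imwrite(fn,cv2.cvtColor(cv2.resize(s,None,fx=k,fy=k,interpolation=cv2.INTER_CUBIC),cv2.COLOR_RGB2BGR))
E
python3 - <<'E'
from h import *; from cell import robot
t=robot.read_camera('top');s=robot.read_camera('scene')
np.save('pics/t.npy',t,allow_pickle=True);np.save('pics/s.npy',s,allow_pickle=True)
a=t['pixels'];b=s['pixels']
def cr(i,u,v,h=40): return cv2.resize(i[v-h:v+h,u-h:u+h],(300,300),interpolation=cv2.INTER_CUBIC)
g=np.vstack([np.hstack([cr(a,452,220),cr(a,250,205)]),np.hstack([cr(b,246,225),cr(b,348,270)])])
cv2.imwrite('pics/c1.png',cv2.cvtColor(g,cv2.COLOR_RGB2BGR)[:600])
E
```

```text
(no output)
```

View pics/c1.png

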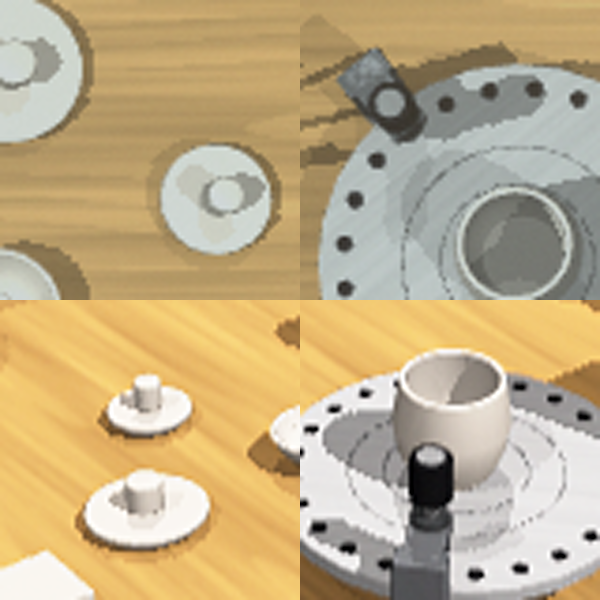

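```bash
python3 - <<'E'
from h import *
t=np.load('pics/t.npy',allow_pickle=True).item();s=np.load('pics/s.npy',allow_pickle=True).item()
def blob(c,lo,u,v,sat=60,h=60):
    hsv=cv2.cvtColor(c['pixels'],cv2.COLOR_RGB2HSV);m=((hsv[...,1]<sat)&(hsv[...,2]>lo)).astype(np.uint8)
    n,l,st,ce=cv2.connectedComponentsWithStats(m);k=l[v,u]
    ct=max(cv2.findContours((l==k).astype(np.uint8),cv2.RETR_EXTERNAL,cv2.CHAIN_APPROX_NONE)[0],key=len)
    return cv2.fitEllipse(cv2.convexHull(ct)),st[k]
e,st=blob(t,110,464,240);print('lid top',e,st,'flange@z.011',onz(t,*e[0],.011))
e2,_=blob(t,110,405,205);p=onz(t,*e2[0],.011);print('big',e2,p)
e,st=blob(t,110,240,265,sat=60);print('wheel',e,st,onz(t,*e[0],.045), 'diam',np.array(e[1])*1.4617/622.75)
# wheel at scene
e,st=blob(s,110,310,280);print('wheel scene',e,st)
for n,(u,v,z) in dict(lidknob=(472.3,232.5,.04),jarmouth=(250-40+516/3.75,165+243/3.75,.12),knobtop=(210+391-300,0,0)).items():
    print(n,onz(t,u,v,z))
print('jar', onz(t,210+216/3.75,165+243/3.75,.12)); print('knob top',onz(t,210+91/3.75,165+101/3.75,.138))
print('scene lidknobtop',onz(s,206+147/3.75,185+80/3.75,.04),'jar',onz(s,308+150/3.75,230+78/3.75,.12),'knobtop',onz(s,308+131/3.75,230+157/3.75,.138))
E
```

```text
lid top ((469.11474609375, 232.71438598632812), (29.141284942626953, 29.976299285888672), 132.20599365234375) [455 218  30  30 695] flange@z.011 [ 0.53001679 -0.35742887  0.011     ]
big ((413.6031494140625, 197.95777893066406), (38.96815490722656, 39.888484954833984), 106.03030395507812) [ 0.61905751 -0.22145665  0.011     ]
wheel ((267.43939208984375, 234.41827392578125), (105.36465454101562, 106.2400131225586), 60.44563674926758) [ 215  182  106  106 8181] [0.52691841 0.14305784 0.045     ] diam [0.24730874 0.24936335]
wheel scene ((349.5521545410156, 278.0814514160156), (67.37361145019531, 99.23506927490234), 92.73101806640625) [ 300  243  100   69 4577]
lidknob [ 0.52737974 -0.35790517  0.04      ]
jarmouth [ 0.52789743 -0.0484197   0.12      ]
knobtop [1.14859281 0.05740363 0.        ]
jar [0.52967606 0.13720779 0.12      ]
knob top [0.61629291 0.21268583 0.138     ]
scene lidknobtop [ 0.53502928 -0.35010787  0.04      ] jar [0.53649244 0.14248018 0.12      ] knobtop [0.62150751 0.2189915  0.138     ]
```

The top-left crop shows the smaller lid, with its flange centred at about (469,233) and 29.5 px (~71 mm) across; the large lid is 39.5 px across. The jar on the wheel is white, and the plunger knob is at about (234,192). I'll move over the wheel and look with the wrist camera.

Emit:
play_rows(slide=[[28.7,24.8,0],[28.7,24.8,0],[28.7,24.8,0],[28.7,24.8,0],[28.7,24.8,0],[28.7,24.8,0],[28.7,24.8,0],[28.7,24.8,0],[28.7,24.8,0],[28.7,24.8,0],[28.7,24.8,0],[28.7,24.8,0]], delta_rot=[[0,0,0],[0,0,0],[0,0,0],[0,0,0],[0,0,0],[0,0,0],[0,0,0],[0,0,0],[0,0,0],[0,0,0],[0,0,0],[0,0,0]])

```text
clock: 1.25
tool_pos: [0.4613, 0.2187, 0.3042]
tcp_rot: [-0.0, 0.982, -0.191, 0.0]
ft_force: [1.3, -0.0, 0.5]
gripper_width: 0.0855
```

```bash
cat > wl.py <<'E'
import sys
from h import *; from cell import robot
s=robot.get_state();w=robot.read_camera('wrist')
np.save(f'pics/{sys.argv[1]}.npy',dict(s=s,w=w),allow_pickle=True)
cv2.imwrite(f'pics/{sys.argv[1]}.png',cv2.cvtColor(w['pixels'],cv2.COLOR_RGB2BGR))
print(s['clock'],s['tool_pos'],s['tcp_rot'],s['q'],s['ft_force'],s['gripper_width'])
E
python3 wl.py w1
```

```text
1.25 [0.461259   0.21871685 0.3041976 ] [-2.78283709e-04  9.81578011e-01 -1.91061524e-01  1.58247794e-04] [ 8.27933450e-01  8.57324175e-02 -3.44332830e-01 -2.36463673e-05
 -1.14009118e+00  3.58385764e-01] [ 1.27845529 -0.01323747  0.48650444] 0.08552315363581145
```

View pics/w1.png

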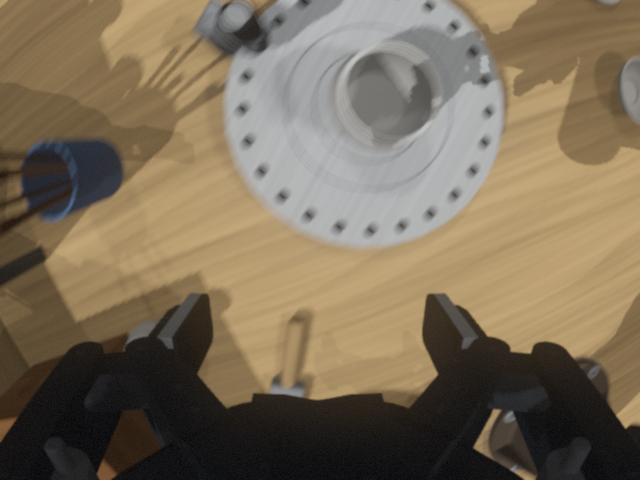

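The wrist view shows the jar mouth centred near (389,93), the plunger knob top near (237,17) and the wheel disc near (365,110).

```bash
python3 - <<'E'
from h import *
D=np.load('pics/w1.npy',allow_pickle=True).item();s,w=D['s'],D['w']
crop(w['pixels'],350,100,100,170,2,'pics/c2.png')
t=np.load('pics/t.npy',allow_pickle=True).item()
print('jar w',onz(w,389,93,.12,s),'knob',onz(w,237,17,.138,s))
o=two(ray(w,389,93,s),ray(t,267.6,229.8));print(o)
o=two(ray(w,237,17,s),ray(t,234.3,191.9));print(o)
E
```

```text
jar w [0.53515975 0.13582238 0.12      ] knob [0.61924873 0.21024234 0.138     ]
(array([0.53243953, 0.1365419 , 0.11984604]), np.float64(0.005631746855617302))
(array([0.61348801, 0.20989724, 0.15311674]), np.float64(0.001625792205681602))
```

View pics/c2.png

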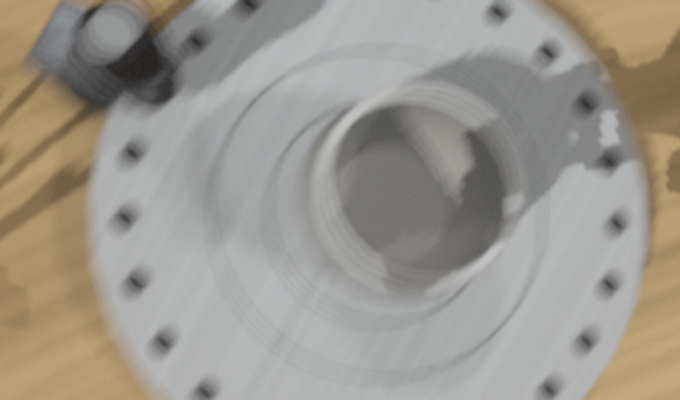

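Emit:
play_rows(slide=[[17.4,31.6,2.5],[17.4,31.6,2.5],[17.4,31.6,2.5],[17.4,31.6,2.5],[17.4,31.6,2.5],[17.4,31.6,2.5],[17.4,31.6,2.5],[17.4,31.6,2.5],[17.4,31.6,2.5],[17.4,31.6,2.5],[17.4,31.6,2.5],[17.4,31.6,2.5]], delta_rot=[[0,0,0],[0,0,0],[0,0,0],[0,0,0],[0,0,0],[0,0,0],[0,0,0],[0,0,0],[0,0,0],[0,0,0],[0,0,0],[0,0,0]])

```text
clock: 2.3
tool_pos: [0.512, -0.2112, 0.2739]
tcp_rot: [-0.0, 0.982, -0.191, 0.0]
ft_force: [1.4, 0.9, -0.5]
gripper_width: 0.0852
```

Emit:
play_rows(slide=[[17.4,31.6,2.5],[17.4,31.6,2.5],[17.4,31.6,2.5],[17.4,31.6,2.5],[0,0,0],[0,0,0],[0,0,0],[0,0,0]], delta_rot=[[0,0,0],[0,0,0],[0,0,0],[0,0,0],[0,0,0],[0,0,0],[0,0,0],[0,0,0]])

```text
clock: 2.97
tool_pos: [0.5291, -0.3519, 0.264]
tcp_rot: [-0.0, 0.982, -0.191, 0.0]
ft_force: [-0.2, 0.0, 0.5]
gripper_width: 0.0858
```

```bash
python3 wl.py w2
```

```text
2.9667 [ 0.52913313 -0.3519017   0.26402843] [-5.33892943e-05  9.81604278e-01 -1.90926788e-01  3.14237899e-05] [-2.80333040e-01  3.21254396e-01 -1.36479133e-01 -1.24745626e-04
 -1.11300961e+00  1.46697206e+00] [-0.2481728   0.02800921  0.54518358] 0.08575802426433271
```

View pics/w2.png

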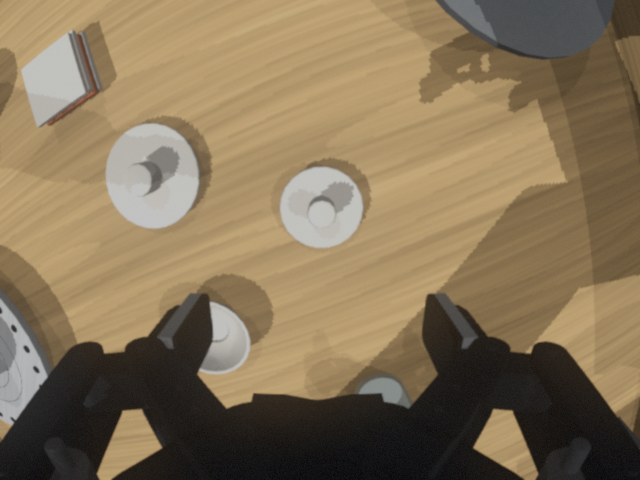

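The sharp wrist view shows the small lid's flange centred at about (321,207) with its knob top at about (322,212). The large lid is at (153,176) and the dish at (218,338).

```bash
python3 - <<'E'
from h import *
D=np.load('pics/w2.npy',allow_pickle=True).item();s,w=D['s'],D['w']
hsv=cv2.cvtColor(w['pixels'],cv2.COLOR_RGB2HSV);m=((hsv[...,1]<45)&(hsv[...,2]>95)).astype(np.uint8)
n,l,st,ce=cv2.connectedComponentsWithStats(m);k=l[235,310]
ct=max(cv2.findContours((l==k).astype(np.uint8),0,1)[0],key=len);e=cv2.fitEllipse(cv2.convexHull(ct));print(e,st[k])
P=np.array([onz(w,*p[0],.013,s)[:2] for p in ct]);c,r=cv2.minEnclosingCircle(P.astype(np.float32));print(c,r,P.mean(0))
A=np.c_[P,np.ones(len(P))];q=np.linalg.lstsq(A,(P**2).sum(1),rcond=None)[0];print('circle',q[:2]/2)
crop(w['pixels'],321,207,50,60,6,'pics/c3.png')
print('knobtop',onz(w,322,212,.04,s))
E
```

```text
((321.0354309082031, 206.73333740234375), (81.79645538330078, 83.15931701660156), 84.18577575683594) [ 280  166   83   82 5356]
(0.533178985118866, -0.35746529698371887) 0.03718479722738266 [ 0.53345372 -0.3575652 ]
circle [ 0.53316768 -0.35747043]
knobtop [ 0.53449014 -0.35854511  0.04      ]
```

View pics/c3.png

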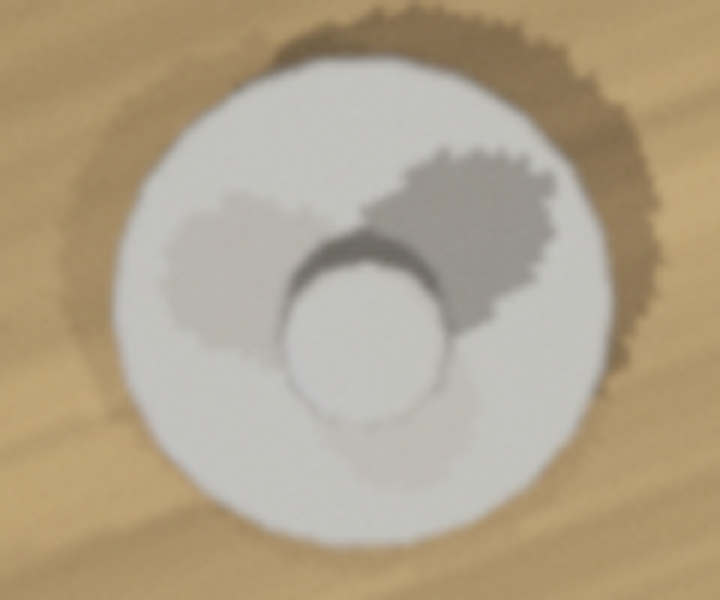

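Emit:
play_rows(slide=[[6,3.7,20],[0,0,35],[0,0,35],[0,0,35],[0,0,25],[0,0,15],[0,0,10],[0,0,0],[0,0,0]], delta_rot=[[0,0,0],[0,0,0],[0,0,0],[0,0,0],[0,0,0],[0,0,0],[0,0,0],[0,0,0],[0,0,0]])

```text
clock: 3.77
tool_pos: [0.5339, -0.3579, 0.0895]
tcp_rot: [0.0, 0.982, -0.191, 0.0]
ft_force: [-0.1, -0.3, 0.8]
gripper_width: 0.0856
```

Emit:
play_rows(slide=[[0,0,0],[0,0,0],[0,0,0],[0,0,0],[0,0,0],[0,0,0],[0,0,0],[0,0,0],[0,0,0],[0,0,0]], delta_rot=[[0,0,0],[0,0,0],[0,0,0],[0,0,0],[0,0,0],[0,0,0],[0,0,0],[0,0,0],[0,0,0],[0,0,0]], grip=0)

```text
clock: 4.6
tool_pos: [0.5337, -0.3585, 0.0898]
tcp_rot: [0.0, 0.982, -0.191, 0.001]
ft_force: [-1.3, 2.0, 6.3]
gripper_width: 0.0218
```

```bash
python3 wl.py w3
```

```text
4.6 [ 0.53365688 -0.35854801  0.08978425] [ 1.87525319e-04  9.81563751e-01 -1.91134142e-01  5.53746423e-04] [-2.88526806e-01  5.06882460e-01 -2.98572807e-01  3.85757429e-04
 -7.64202697e-01  1.47440981e+00] [-1.32321346  1.97548764  6.28498337] 0.02178959273032764
```

View pics/w3.png

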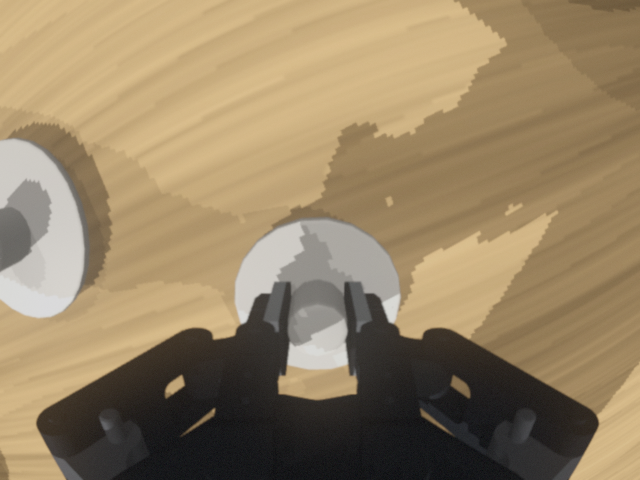

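Emit:
play_rows(slide=[[0,0,-10],[0,0,-30],[0,0,-35],[0,0,-35],[0,0,-35],[0,0,-30],[-15,-22,0],[-20,-29,0],[-20,-29,0],[-20,-29,0],[-20,-29,0],[-20,-29,0]], delta_rot=[[0,0,0],[0,0,0],[0,0,0],[0,0,0],[0,0,0],[0,0,0],[0,0,0],[0,0,0],[0,0,0],[0,0,0],[0,0,0],[0,0,0]])

```text
clock: 5.65
tool_pos: [0.4884, -0.159, 0.2643]
tcp_rot: [-0.0, 0.981, -0.191, 0.0]
ft_force: [1.5, 0.8, -2.3]
gripper_width: 0.0224
```

Emit:
play_rows(slide=[[-20,-29,0],[-20,-29,0],[-20,-29,0],[-20,-29,0],[-20,-29,0],[-20,-29,0],[-20,-29,0],[-20,-29,0],[-20,-29,0],[-12,-18,0],[0,0,0],[0,0,0]], delta_rot=[[0,0,0],[0,0,0],[0,0,0],[0,0,0],[0,0,0],[0,0,0],[0,0,0],[0,0,0],[0,0,0],[0,0,0],[0,0,0],[0,0,0]])

```text
clock: 6.65
tool_pos: [0.4156, 0.1712, 0.2641]
tcp_rot: [-0.0, 0.982, -0.19, -0.0]
ft_force: [-0.4, 0.7, -1.9]
gripper_width: 0.0219
```

Emit:
play_rows(slide=[[0,0,0],[0,0,0],[0,0,0]], delta_rot=[[0,0,0],[0,0,0],[0,0,0]])

```text
clock: 6.9
tool_pos: [0.4162, 0.1694, 0.2639]
tcp_rot: [0.0, 0.981, -0.192, -0.0]
ft_force: [0.4, -1.1, -1.8]
gripper_width: 0.0222
```

```bash
python3 wl.py w4
```

```text
6.9 [0.41623055 0.1693916  0.26394834] [ 6.57695159e-05  9.81420349e-01 -1.91869982e-01 -6.78234444e-05] [ 8.27426125e-01  1.20443975e-02 -5.21293364e-01 -5.43806609e-05
 -1.03764162e+00  3.57263491e-01] [ 0.44369692 -1.13551769 -1.84228291] 0.02216969096529328
```

View pics/w4.png

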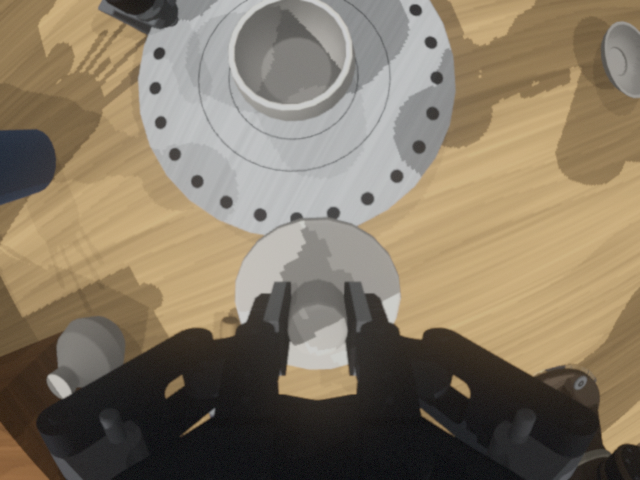

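Lid is held (flange near (318,293)); the jar rim is centred at about (291,54). I'll crop to get rim points.

```bash
python3 - <<'E'
from h import *
D=np.load('pics/w4.npy',allow_pickle=True).item();s,w=D['s'],D['w']
crop(w['pixels'],291,60,60,80,5,'pics/c4.png')
crop(w['pixels'],318,290,75,90,4,'pics/c5.png')
E
```

```text
(no output)
```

View pics/c4.png

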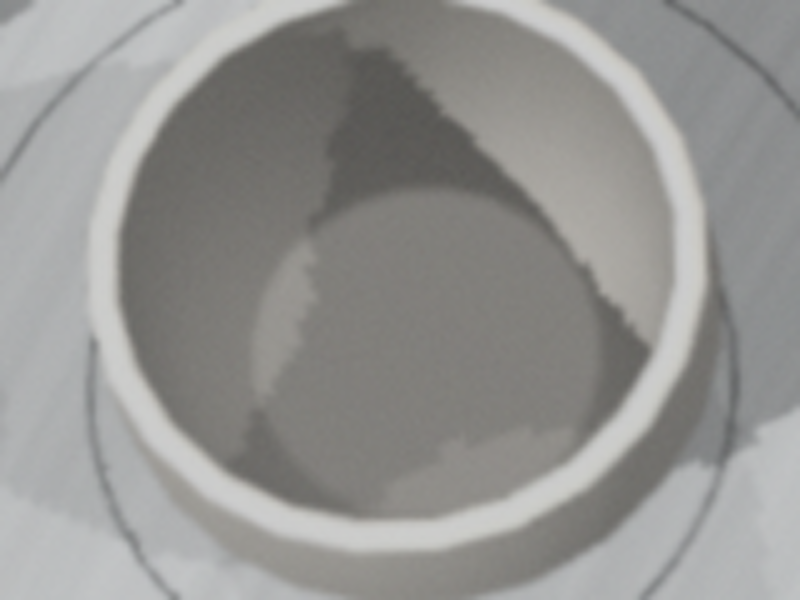

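View pics/c5.png

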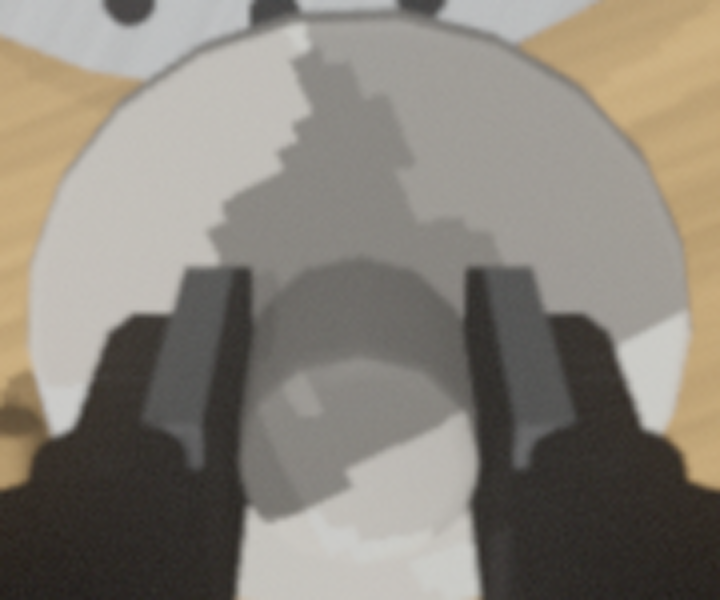

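```bash
python3 - <<'E'
from h import *
D=np.load('pics/w4.npy',allow_pickle=True).item();s,w=D['s'],D['w']
def fit(pts,o,k,z):
    P=np.array([onz(w,(x+.5)/k-.5+o[0],(y+.5)/k-.5+o[1],z,s)[:2] for x,y in pts])
    q=np.linalg.lstsq(np.c_[2*P,np.ones(len(P))],(P**2).sum(1),rcond=None)[0];c=q[:2];r=np.sqrt(q[2]+c@c)
    return c,r,np.abs(np.linalg.norm(P-c,axis=1)-r).max()
outer=[(90,270),(108,370),(175,455),(270,525),(400,551),(470,545),(570,500),(650,420),(700,310),(707,240),(690,165),(640,75),(560,10),(130,130),(190,50)]
inner=[(121,240),(140,370),(200,445),(280,497),(370,518),(470,510),(560,470),(630,400),(665,310),(675,220),(650,135),(600,65),(540,25),(150,150),(230,55)]
print('jar',fit(outer,(211,0),5,.12),fit(inner,(211,0),5,.12))
fl=[(30,290),(65,185),(125,105),(200,48),(300,15),(400,14),(500,38),(585,90),(640,150),(685,250),(688,310)]
Rt=R.from_quat(np.roll(s['tcp_rot'],-1)).as_matrix()
for zz in (.180,.185,.188,.191):
    c,r,e=fit(fl,(228,215),4,zz); print('lid',zz,c,r,e,'tool xy',(Rt.T@np.r_[c-s['tool_pos'][:2],0])[:2])
c=fit(outer,(211,0),5,.12)[0]; 
d=np.r_[c,.2]-s['tool_pos'];print('to jar (TCP) tool mm',Rt.T@d*1e3)
# wheel axis from holes? opposite hole pixels later
E
```

```text
jar (array([0.53291923, 0.13852108]), np.float64(0.03554752677208507), np.float64(0.000872717884781958)) (array([0.53310661, 0.13835418]), np.float64(0.03219288441557478), np.float64(0.0006993524201204457))
lid 0.18 [0.41249435 0.1701944 ] 0.038177047374614186 0.0003379126524672843 tool xy [-0.00376346  0.0006634 ]
lid 0.185 [0.41468126 0.1693172 ] 0.03694379942800175 0.0003269969291872857 tool xy [-0.0014072  0.0006524]
lid 0.188 [0.41599341 0.16879087] 0.03620385066003864 0.0003204474952142877 tool xy [6.55936044e-06 6.45803342e-04]
lid 0.191 [0.41730556 0.16826455] 0.03546390189206947 0.0003138980612487491 tool xy [0.00142032 0.00063921]
to jar (TCP) tool mm [119.73015711 -15.35848633  63.93304458]
```

Jar rim fits r=35.5/32.2 mm (36/32 expected), centred at (0.533, 0.1384). The lid sits within 1 mm of the tool axis. Now moving above the mouth.

Emit:
play_rows(slide=[[20,-2.5,0],[30,-4,0],[30,-4,0],[25,-3.5,10],[15,-2,15],[0,0,15],[0,0,7],[0,0,0],[0,0,0],[0,0,0]], delta_rot=[[0,0,0],[0,0,0],[0,0,0],[0,0,0],[0,0,0],[0,0,0],[0,0,0],[0,0,0],[0,0,0],[0,0,0]])

```text
clock: 7.78
tool_pos: [0.5335, 0.1403, 0.218]
tcp_rot: [-0.0, 0.982, -0.191, 0.001]
ft_force: [0.6, 0.1, -1.6]
gripper_width: 0.022
```

```bash
python3 wl.py w5; python3 - <<'E'
from h import *
D=np.load('pics/w5.npy',allow_pickle=True).item();s,w=D['s'],D['w']
crop(w['pixels'],318,270,75,100,4,'pics/c6.png')
from cell import robot
c=robot.read_camera('scene');crop(c['pixels'],348,262,50,65,6,'pics/c7.png')
E
```

```text
7.7833 [0.53352702 0.14026811 0.21799547] [-3.80861979e-04  9.81591034e-01 -1.90993637e-01  5.72473012e-04] [ 6.12356669e-01  2.29796697e-01 -3.81166822e-01  3.62598134e-04
 -9.58490051e-01  5.73882722e-01] [ 0.6104809   0.07668438 -1.59812646] 0.021998188127880906
```

View pics/c6.png

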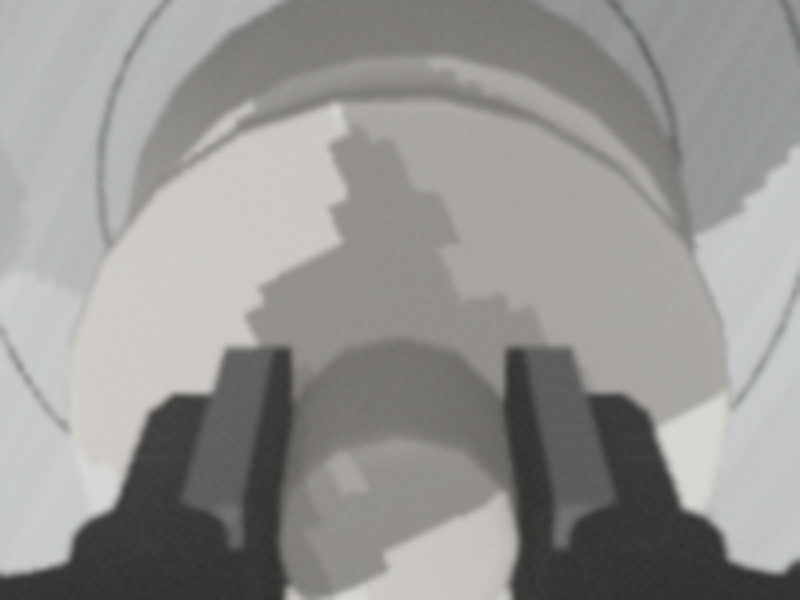

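View pics/c7.png

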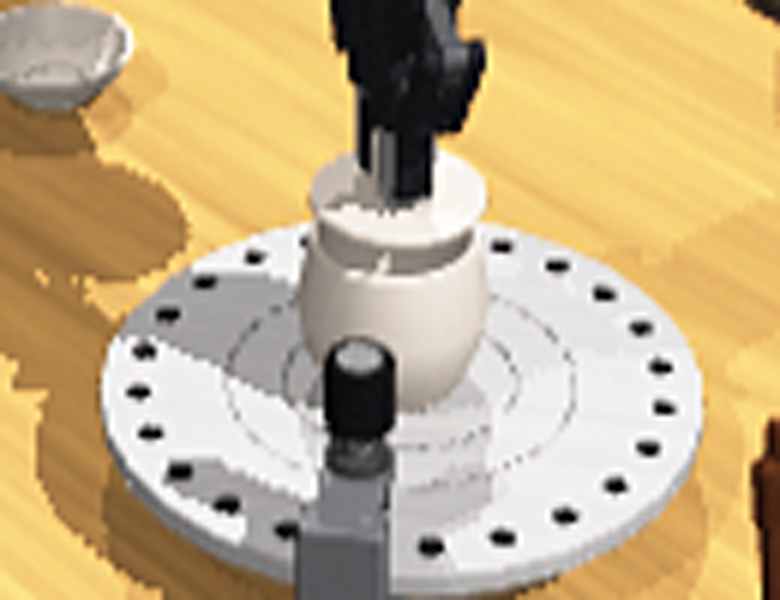

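The scene crop shows the lid just above the mouth, with the jar upright. The wrist crop shows the far rim arc, top at crop (410,58), against the flange edge at crop (400,97). I'll compare the two circles.

```bash
python3 - <<'E'
from h import *; from cell import robot
from scipy.optimize import least_squares
D=np.load('pics/w5.npy',allow_pickle=True).item();s,w=D['s'],D['w']
Rt=R.from_quat(np.roll(s['tcp_rot'],-1)).as_matrix()
def fit(pts,z,r):
    P=np.array([onz(w,(x+.5)/4-.5+218,(y+.5)/4-.5+195,z,s)[:2] for x,y in pts])
    f=least_squares(lambda c:np.linalg.norm(P-c,axis=1)-r,P.mean(0)-[.02,0]);return f.x,np.abs(f.fun).max(),(Rt.T@np.r_[f.x-s['tool_pos'][:2],0])[:2]*1e3
rim=[(200,135),(255,98),(330,68),(410,57),(480,63),(550,88),(610,128),(650,170),(685,215)]
fl=[(72,350),(105,245),(165,172),(245,120),(340,100),(440,98),(540,122),(620,165),(690,240),(725,330)]
print('rim',fit(rim,.12,.036)); dz=s['tool_pos'][2]
for z in (dz-.0758,dz-.0785): print('lid',fit(fl,z,.037))
print(robot.get_state()['tool_pos'])
E
```

```text
rim (array([0.53241434, 0.13854764]), np.float64(0.0007132150359328154), array([-0.38640238,  2.0121497 ]))
lid (array([0.53271963, 0.14028607]), np.float64(0.0005593155060369046), array([-0.75521651,  0.28608227]))
lid (array([0.53232474, 0.14046918]), np.float64(0.0005777250600141684), array([-1.18995053,  0.26439678]))
[0.53353953 0.14051797 0.21815422]
```

Emit:
play_rows(slide=[[0.4,1.8,0],[0,0,0],[0,0,1.5],[0,0,2],[0,0,2],[0,0,2],[0,0,1.5],[0,0,0],[0,0,0]], delta_rot=[[0,0,0],[0,0,0],[0,0,0],[0,0,0],[0,0,0],[0,0,0],[0,0,0],[0,0,0],[0,0,0]])

```text
clock: 8.63
tool_pos: [0.5331, 0.1382, 0.2077]
tcp_rot: [0.0, 0.982, -0.191, -0.0]
ft_force: [-0.8, 0.1, -0.2]
gripper_width: 0.0221
```

Emit:
play_rows(slide=[[0,0,1],[0,0,1],[0,0,1],[0,0,1],[0,0,0],[0,0,0]], delta_rot=[[0,0,0],[0,0,0],[0,0,0],[0,0,0],[0,0,0],[0,0,0]])

```text
clock: 9.13
tool_pos: [0.5331, 0.1382, 0.2038]
tcp_rot: [0.0, 0.982, -0.191, -0.0]
ft_force: [-0.3, -0.2, -1.1]
gripper_width: 0.0222
```

Emit:
play_rows(slide=[[0,0,0.7],[0,0,0.7],[0,0,0],[0,0,0]], delta_rot=[[0,0,0],[0,0,0],[0,0,0],[0,0,0]])

```text
clock: 9.47
tool_pos: [0.5331, 0.1383, 0.2025]
tcp_rot: [0.0, 0.982, -0.191, -0.0]
ft_force: [0.4, 0.3, -0.7]
gripper_width: 0.0217
```

Emit:
play_rows(slide=[[0,0,0.5],[0,0,0.5],[0,0,0],[0,0,0]], delta_rot=[[0,0,0],[0,0,0],[0,0,0],[0,0,0]])

```text
clock: 9.8
tool_pos: [0.5332, 0.1383, 0.2017]
tcp_rot: [-0.0, 0.982, -0.191, 0.0]
ft_force: [-0.8, -0.4, 2.3]
gripper_width: 0.0222
```

Emit:
play_rows(slide=[[0,0,0.5],[0,0,0],[0,0,0]], delta_rot=[[0,0,0],[0,0,0],[0,0,0]])

```text
clock: 10.05
tool_pos: [0.5333, 0.1383, 0.2017]
tcp_rot: [-0.0, 0.982, -0.191, 0.0]
ft_force: [-2.0, -0.6, 5.6]
gripper_width: 0.0224
```

```bash
python3 wl.py w6; python3 - <<'E'
from h import *
D=np.load('pics/w6.npy',allow_pickle=True).item();s,w=D['s'],D['w']
from cell import robot
c=robot.read_camera('scene')
a=cv2.resize(w['pixels'][195:345,218:418],(400,300));b=cv2.resize(c['pixels'][222:297,298:398],(400,300),interpolation=cv2.INTER_CUBIC)
cv2.imwrite('pics/c8.png',cv2.cvtColor(np.hstack([a,b]),cv2.COLOR_RGB2BGR))
E
```

```text
10.05 [0.53325497 0.13829678 0.20166761] [-9.11634171e-05  9.81572132e-01 -1.91091743e-01  2.93541773e-04] [ 6.09533230e-01  2.46253862e-01 -4.02056037e-01  3.70359393e-04
 -9.21947175e-01  5.76490830e-01] [-2.0457467  -0.58874516  5.567316  ] 0.022356174835469207
```

View pics/c8.png

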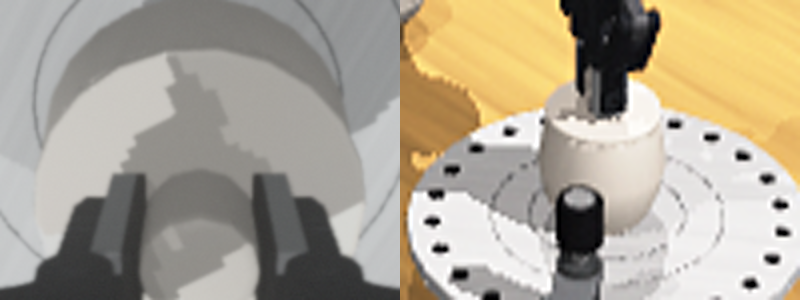

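Contact is +5.6 N at TCP z 0.2017, which matches the predicted home height of 0.2018. Both views show the flange flat on the rim and the jar upright. Releasing.

Emit:
play_rows(slide=[[0,0,0],[0,0,0],[0,0,0],[0,0,0],[0,0,0],[0,0,0],[0,0,0],[0,0,0]], delta_rot=[[0,0,0],[0,0,0],[0,0,0],[0,0,0],[0,0,0],[0,0,0],[0,0,0],[0,0,0]], grip=1)

```text
clock: 10.82
tool_pos: [0.5331, 0.1383, 0.201]
tcp_rot: [0.0, 0.982, -0.191, -0.0]
ft_force: [0.1, 0.2, -0.6]
gripper_width: 0.0858
```

Emit:
play_rows(slide=[[0,0,-8],[0,0,-20],[0,0,-30],[0,0,-12],[0,0,0],[0,0,0],[0,0,0],[0,0,0],[0,0,0],[0,0,0],[0,0,0],[0,0,0]], delta_rot=[[0,0,0],[0,0,0],[0,0,0],[0,0,-6.5],[0,0,-6.9],[0,0,-6.9],[0,0,-6.9],[0,0,-6.9],[0,0,-6.9],[0,0,-6.9],[0,0,-6.9],[0,0,-6.9]])

```text
clock: 11.82
tool_pos: [0.5331, 0.1383, 0.2717]
tcp_rot: [-0.0, 0.94, 0.342, 0.0]
ft_force: [0.0, 0.0, -0.1]
gripper_width: 0.0856
```

Emit:
play_rows(slide=[[20,0,0],[20,0,0],[5,0,0],[0,0,0],[0,0,0],[0,0,0],[0,0,0]], delta_rot=[[0,0,0],[0,0,0],[0,0,0],[0,0,0],[0,0,0],[0,0,0],[0,0,0]])

```text
clock: 12.4
tool_pos: [0.5672, 0.1666, 0.2713]
tcp_rot: [-0.0, 0.941, 0.339, 0.0]
ft_force: [-0.2, -1.1, 0.1]
gripper_width: 0.0854
```

```bash
python3 wl.py w7
```

```text
12.4 [0.56723194 0.16655134 0.27129151] [-4.09509054e-05  9.40750433e-01  3.39099721e-01  2.98425319e-05] [ 6.15977052e-01  2.45267505e-01 -2.25782488e-01 -7.07175623e-05
 -1.09966696e+00  1.64677088e+00] [-0.21152229 -1.12321698  0.08705503] 0.08536294107304773
```

View pics/w7.png

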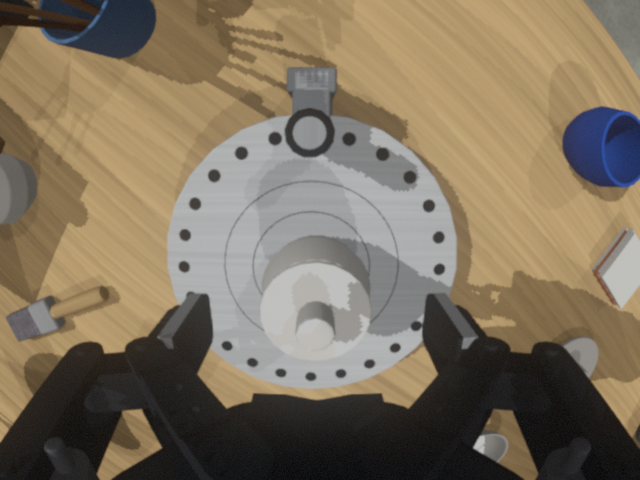

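The lid sits on the jar, with its flange at (315,310) and knob at (315,330). The plunger knob is seen end-on as a dark ring at about (310,132), and the bracket is in line with it.

```bash
python3 - <<'E'
from h import *
D=np.load('pics/w7.npy',allow_pickle=True).item();s,w=D['s'],D['w']
Rt=R.from_quat(np.roll(s['tcp_rot'],-1)).as_matrix()
im=w['pixels'][95:165,270:350];m=(im.max(2)<75).astype(np.uint8)
ct=max(cv2.findContours(m,0,1)[0],key=cv2.contourArea);e=cv2.fitEllipse(ct);print(e)
u,v=e[0][0]+270,e[0][1]+95
for z in (.138,.122): 
    p=onz(w,u,v,z,s);P=np.array([onz(w,q[0][0]+270,q[0][1]+95,z,s)[:2] for q in ct]);print(p,(Rt.T@(p-s['tool_pos']))*1e3,cv2.minEnclosingCircle(P.astype(np.float32)))
cs=np.array([[227,346],[253,362],[281,373],[311,377],[341,373],[369,363],[185,235],[184,266],[195,203],[214,175],[241,153],[275,139],[349,139],[382,154],[410,177],[429,206],[439,237],[440,269]])
P=np.array([onz(w,*c,.045,s)[:2] for c in cs]);q=np.linalg.lstsq(np.c_[2*P,np.ones(len(P))],(P**2).sum(1),rcond=None)[0]
print('wheel axis',q[:2],np.sqrt(q[2]+q[:2]@q[:2]))
c,r=cv2.minEnclosingCircle(np.zeros((1,2),np.float32))
crop(w['pixels'],310,130,50,60,6,'pics/c9.png')
E
```

```text
((39.484954833984375, 37.005821228027344), (47.093345642089844, 47.289188385009766), 124.41015625)
[0.61926393 0.21406921 0.138     ] [ 70.37180453  -3.38500127 133.29761177] ((0.6193128824234009, 0.2140943855047226), 0.013486376963555813)
[0.61917028 0.21440597 0.122     ] [ 70.51321448  -3.70315681 149.2976418 ] ((0.6192231774330139, 0.21443313360214233), 0.01453560870140791)
wheel axis [0.5311336  0.14226162] 0.11340999536905505
```

View pics/c9.png

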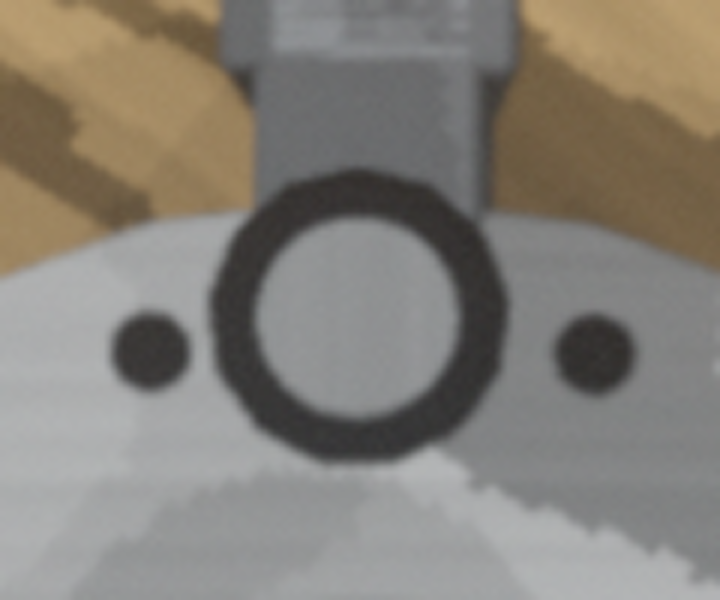

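Emit:
play_rows(slide=[[20,-1.4,0],[30,-1,0],[20.4,-1,10],[0,0,25],[0,0,30],[0,0,20],[0,0,8],[0,0,0],[0,0,0],[0,0,0]], delta_rot=[[0,0,0],[0,0,0],[0,0,0],[0,0,0],[0,0,0],[0,0,0],[0,0,0],[0,0,0],[0,0,0],[0,0,0]])

```text
clock: 13.28
tool_pos: [0.6206, 0.2149, 0.18]
tcp_rot: [-0.0, 0.941, 0.339, 0.001]
ft_force: [-0.4, -0.0, 0.6]
gripper_width: 0.0855
```

```bash
python3 wl.py w8
```

```text
13.2833 [0.62058113 0.21490039 0.17995639] [-1.35734568e-04  9.40673218e-01  3.39311079e-01  1.36717452e-03] [ 6.29976312e-01  4.24524338e-01 -1.87738743e-01  6.18270749e-04
 -9.55832347e-01  1.63283354e+00] [-0.35824954 -0.03898844  0.56874498] 0.08549436093707495
```

View pics/w8.png

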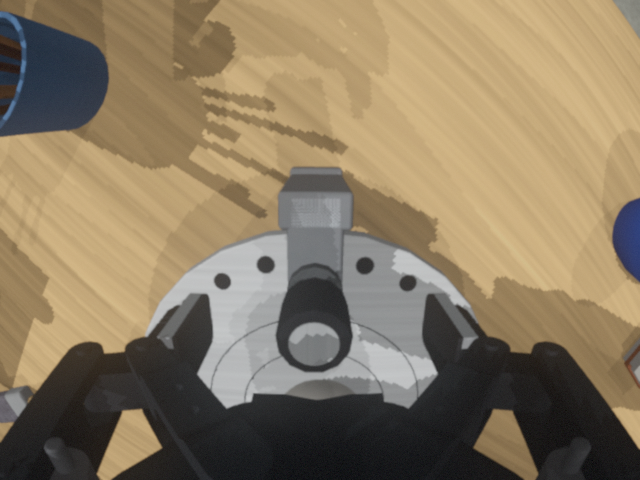

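The knob stands between the jaws at (314,345) and is centred. I'll trim the position slightly and close.

Emit:
play_rows(slide=[[-1.4,0,2],[0,0,0],[0,0,0]], delta_rot=[[0,0,0],[0,0,0],[0,0,0]])

```text
clock: 13.58
tool_pos: [0.6187, 0.2137, 0.1767]
tcp_rot: [-0.0, 0.941, 0.339, 0.0]
ft_force: [-1.1, 0.1, -0.6]
gripper_width: 0.0853
```

Emit:
play_rows(slide=[[0,0,0],[0,0,0],[0,0,0],[0,0,0],[0,0,0],[0,0,0],[0,0,0],[0,0,0],[0,0,0],[0,0,0]], delta_rot=[[0,0,0],[0,0,0],[0,0,0],[0,0,0],[0,0,0],[0,0,0],[0,0,0],[0,0,0],[0,0,0],[0,0,0]], grip=0)

```text
clock: 14.42
tool_pos: [0.6182, 0.2143, 0.1762]
tcp_rot: [-0.0, 0.941, 0.339, -0.0]
ft_force: [-4.1, 3.5, 3.6]
gripper_width: 0.0267
```

```bash
python3 wl.py w9
```

```text
14.4167 [0.61820525 0.21427464 0.17622971] [-4.12679021e-04  9.40675468e-01  3.39307354e-01 -1.15105623e-04] [ 6.30750646e-01  4.25922798e-01 -1.94580678e-01 -1.05311728e-03
 -9.50282351e-01  1.63301902e+00] [-4.07877046  3.4764781   3.58859072] 0.026711119696493
```

View pics/w9.png

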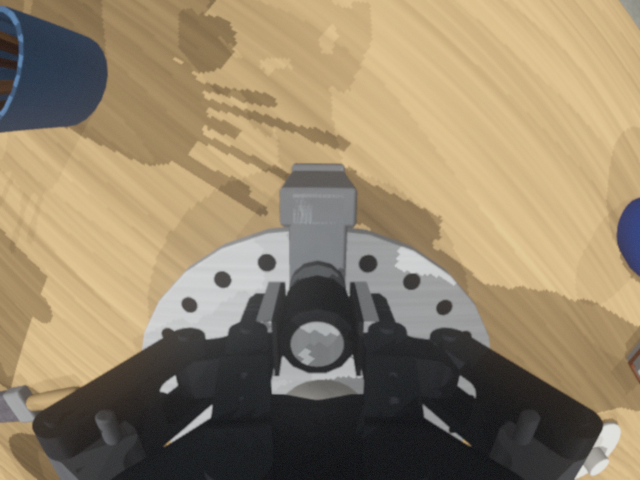

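Gripped at 26.7 mm. There is a ~5 N side load along −y of the tool, so I'll ease that off and then pull straight up.

Emit:
play_rows(slide=[[0,-0.6,0],[0,0,-3],[0,0,-4],[0,0,-4],[0,0,-4],[0,0,-3],[0,0,0],[0,0,0]], delta_rot=[[0,0,0],[0,0,0],[0,0,0],[0,0,0],[0,0,0],[0,0,0],[0,0,0],[0,0,0]])

```text
clock: 15.13
tool_pos: [0.6182, 0.2143, 0.1936]
tcp_rot: [-0.0, 0.941, 0.339, -0.0]
ft_force: [1.9, 3.7, -11.8]
gripper_width: 0.0265
```

Emit:
play_rows(slide=[[0,0,-1.2],[0,0,-1],[0,0,0],[0,0,0]], delta_rot=[[0,0,0],[0,0,0],[0,0,0],[0,0,0]])

```text
clock: 15.47
tool_pos: [0.6182, 0.2143, 0.1956]
tcp_rot: [-0.0, 0.941, 0.339, -0.0]
ft_force: [2.7, 4.6, -13.3]
gripper_width: 0.0267
```

Emit:
play_rows(slide=[[0,0,-0.7],[0,0,0],[0,0,0]], delta_rot=[[0,0,0],[0,0,0],[0,0,0]])

```text
clock: 15.72
tool_pos: [0.6182, 0.2143, 0.1962]
tcp_rot: [-0.0, 0.941, 0.339, -0.0]
ft_force: [3.4, 4.3, -12.6]
gripper_width: 0.0263
```

Emit:
play_rows(slide=[[0.4,0,-0.6],[0,0,0],[0,0,0]], delta_rot=[[0,0,0],[0,0,0],[0,0,0]])

```text
clock: 15.97
tool_pos: [0.6182, 0.2143, 0.1964]
tcp_rot: [-0.0, 0.941, 0.339, -0.001]
ft_force: [3.2, 4.3, -15.2]
gripper_width: 0.0267
```

Emit:
play_rows(slide=[[0,0,-0.6],[0,0,0],[0,0,0]], delta_rot=[[0,0,0],[0,0,0],[0,0,0]])

```text
clock: 16.22
tool_pos: [0.6182, 0.2143, 0.1964]
tcp_rot: [-0.0, 0.941, 0.339, -0.001]
ft_force: [4.3, 4.0, -17.7]
gripper_width: 0.0267
```

Height has stopped at 0.1964 (20.2 mm of travel) while the force climbs from 12.6 to 17.7 N, so it is at the hard stop. Next: a holding margin check and a look.

Emit:
play_rows(slide=[[0,0,0],[0,0,0],[0,0,0],[0,0,0],[0,0,0],[0,0,0]], delta_rot=[[0,0,0],[0,0,0],[0,0,0],[0,0,0],[0,0,0],[0,0,0]])

```text
clock: 16.72
tool_pos: [0.6182, 0.2143, 0.1964]
tcp_rot: [-0.0, 0.941, 0.339, -0.001]
ft_force: [4.8, 4.5, -17.9]
gripper_width: 0.0265
```

```bash
python3 wl.py w10; python3 - <<'E'
from h import *
from cell import robot
D=np.load('pics/w10.npy',allow_pickle=True).item()
c=robot.read_camera('scene');t=robot.read_camera('top')
a=cv2.resize(c['pixels'][212:312,288:408],(480,400),interpolation=cv2.INTER_CUBIC);b=cv2.resize(D['w']['pixels'][140:440,200:440],(320,400))
cv2.imwrite('pics/c10.png',cv2.cvtColor(np.hstack([a,b]),cv2.COLOR_RGB2BGR))
cv2.imwrite('pics/t10.png',cv2.cvtColor(t['pixels'],cv2.COLOR_RGB2BGR))
E
```

```text
16.7167 [0.6182097  0.21429533 0.19643766] [-1.11059685e-04  9.40806812e-01  3.38942070e-01 -8.96695195e-04] [ 6.30840183e-01  4.07317187e-01 -1.72277292e-01 -8.56578830e-04
 -9.92860579e-01  1.63200933e+00] [  4.81837286   4.51735003 -17.88230535] 0.026504515221298642
```

View pics/c10.png

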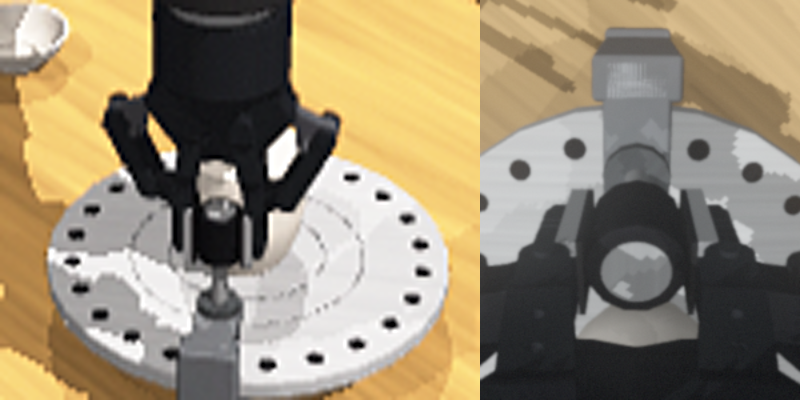

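View pics/t10.png

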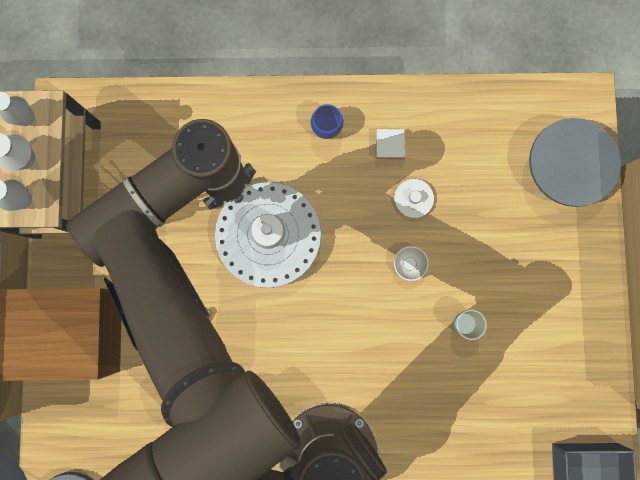

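The scene crop shows the knob raised with a bare stem above the bush, and the lid on the jar. The top view shows the lid centred on the wheel at (267,231), with the dish, cup, tiles and large lid unmoved. The pot is hidden under the arm, so I'll check it in the scene view before handing in.

```bash
python3 - <<'E'
from cell import robot
import cv2
c=robot.read_camera('scene');cv2.imwrite('pics/s11.png',cv2.cvtColor(c['pixels'],cv2.COLOR_RGB2BGR))
E
```

```text
(no output)
```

View pics/s11.png

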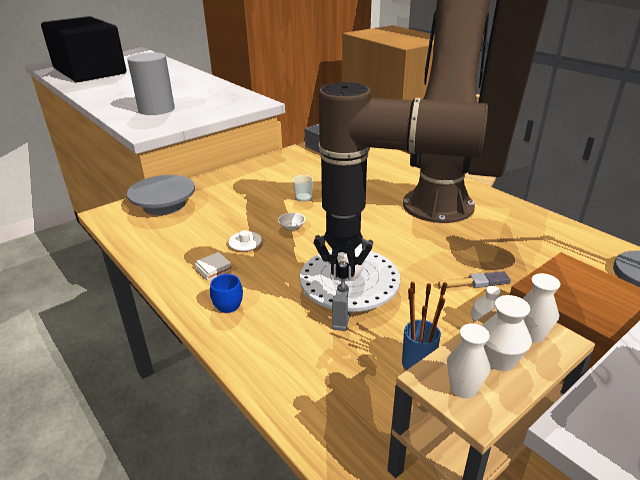

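The pot at (421,345) and everything else are where they started.

```bash
python3 - <<'E'
from cell import robot
s=robot.get_state();print(s['clock'],s['tool_pos'],s['ft_force'],s['gripper_width']);print(robot.job_done())
E
```

```text
16.9167 [0.61821613 0.21431423 0.19643489] [  5.55216772   4.94652956 -17.75130283] 0.026304895193693698
the job is handed in; nothing more can be done
None
```

The small lid is on the white jar and released, and the arm is still gripping the black knob with the plunger pulled up to its stop. I handed in at 16.9 s.

- **Lid:** I lowered it until it met the rim with about 5.6 N, at TCP z 0.2017 against a predicted 0.2018. The views before and after letting go show it sitting flat on the upright jar.
- **Plunger:** I pulled it straight up 20.2 mm. The height then stopped at 0.1964 while the force rose from 12.6 to 17.8 N, so it is on the stop. The pictures show bare stem above the bush.
- **Everything else:** the final top and scene views show the other items where they started.

Checks that disagreed or were not perfect:
- **Jar position:** it stands about 4 mm off the measured wheel axis. I measured its mouth within 1 mm of that spot just before the lid went in, so it seems to have started there.
- **Side load:** about 7 N remains on the knob grip.
- **First position fixes:** the scene and top cameras differed by 5 to 10 mm, so I worked from close wrist-camera fits, whose circle sizes came out within about 0.5 mm of those given.

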